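# Funnel in the jar, ball dish turned and held ready to pour

## Robot

A 7-joint arm with a two-finger parallel gripper is mounted at the origin on the work surface. World frame = base frame: x ahead of the robot, y to its left, z up, the work surface at z = 0. Lengths are in m, angles in rad, forces in N, time in s.
With the tool pointing down it reaches from about 0.4 to 0.85 m from the base axis. Payload 10.4 kg.
Tool frame: the origin (TCP) lies on the centre line of the jaws, within the pads' length; the fingertips stand 11 mm ahead of it and the grasp point (between the pads) lies 8 mm behind it; z points along the fingers, y is the line along which they close (so a half turn about z gives the same grasp; the last joint's range is limited). The gripper opens to 85 mm and grips with 20 to 120 N. Pads are 22 mm wide; open, the fingers measure 114 mm over their backs; the gripper's body (76 mm by 85 mm) begins 54 mm behind the grasp point. The pads swing forward as they close: fully open they stand 13 mm farther back than shut.
Start: joints at [-1.264, 0.332, -0.065, 1.46, 0.022, 1.35, -0.088], TCP at [0.202, 0.591, 0.242] pointing down, gripper open.
Joint ranges: [-2.6, 2.6], [-0.5, 2.12], [-1.47, 1.34], [0.16, 2.42], [-1.27, 4.41], [0.06, 2.06], [-2.6, 2.6]. Speed limits (rad/s): [2.22, 2.22, 2.79, 2.79, 3.14, 3.14, 3.14].

## Interface

Orientations are given as a rotation vector (axis times angle).
In Python, from plant import telemetry, vision, ticket gives the robot as it stands.
- The arm moves only by the shell command python3 -m pendant 'ROWS'. ROWS is JSON, a list of rows, each a list of 7 numbers: the opening, from 0 (shut) to 1 (fully open), then the shift along the world's x, y, z in units of 25 mm (1.0 is 25 mm), then the turn, a rotation vector about the world's x, y, z in units of 5 degrees (1.0 is 5 degrees). A call has 1 to 20 rows; each row is the pose to reach, as a shift and turn from the pose commanded when the call began; what a row does not reach only later rows make up. A row lasts 1/10 s, in which the tool goes at most 50 mm and 8.59 degrees, less where a joint would pass 70% of its speed; a pose out of reach is approached as far as the arm can. A call with a gripper value outside its range is refused whole. The fingers move at their own pace and stop on an object; the grip force is fixed at half the most. Time passes only in rows, so rows that repeat a pose let the fingers close. It gives the time, the measured TCP pose, the force, the opening and the grip force at its end, in the units of the state.
- telemetry.state(): the state, without advancing time (a new reading comes with each control period).
- vision.snapshot(name): name is "scene" or "top" or "wrist"; returns the picture (420x560x3 uint8, blue, green, red); there is no depth.
- vision.get_calibration(name): a dict with "camera_matrix" (3x3 intrinsics, pixels), "camera_from_world" (4x4, takes a point from world to camera coordinates); the wrist camera has in their place "T_tool_cam" (4x4, takes a point from camera to tool coordinates, whose origin is the TCP and whose axes are the flange's). Camera axes: x right, y up, looking along -z (the intrinsics and any distortion apply to the point x, -y, -z); pixel columns grow to the right and rows downward; lengths in m; the calibration is good to about 2 mm. The wrist camera is an equidistant fisheye: a pixel r from the principal point sees the ray r / f radians off the axis. A picture is of the moment at which its call begins: read the wrist's pose just before it. get_calibration takes no time and is no camera call.
- ticket.close_job(): hands the job in; it is judged then, once.
The state is a dict: "clock": time; "q": joint angles; "qd": joint speeds; "tau": joint torques, N m; "tcp_pos": TCP position; "ee_rot": TCP orientation; "wrist_force": force on the tool from outside, world axes, zero at the start; "torque": the same for the moment, N m; "opening": opening from 0.0 (shut) to 1.0 (fully open); "grasp_force": force on a finger pad.
Only numpy, scipy, OpenCV 4.12 (cv2) and the standard library are available. Lean on these libraries where they do the work, as an engineer would, in place of code of your own. Each camera call takes 0.05 s, during which the arm holds its last target. There are 200 camera calls.

## Task

The cleaned bearing ball lying in the white pouring dish is to go back into the white storage jar: set the orange funnel into the jar's neck, stem down and fully home, and let go of it. Then lift the dish by its black handle, turn it a quarter turn so that its pouring lip points sideways across the mat towards the jar, and finish while holding it there, level and still, the lip over the middle of the funnel and the dish just above it without touching, with the ball still in the middle of the dish and not tipped in, so that I can look at it first. Carry the dish smoothly and level so that the ball never rolls up towards the wall, keep the jar standing where it is, and leave the tray and everything in it alone.

Things in the scene. Friction and masses are not known exactly. Their poses are not given: they have to be found in the camera images.
- mat: bamboo bench mat, 480 x 900 mm and 4 mm thick, lying on the bench; does not move. Its slats run along its y axis (across the robot's front), its x points away from the robot. Origin under it on the bench top; all objects stand on its top, 4 mm above the bench. Its yaw differs from run to run by up to 0.12 rad.
- jar: white plastic storage jar with a round body 92 mm across and a short neck, blue collar under the neck, 120 mm tall, part filled with steel balls, about 0.45 kg, loose. It stands on one side of the dish (left or right), the funnel on the other. Origin at the centre of its underside, z up.
- jar_mouth (a point): centre of the jar's open mouth, at the top edge of the neck, 120 mm above the jar's underside. Neck 67 mm outside, about 60 mm inside.
- funnel: orange wide-stem funnel, 72 mm tall, 70 g, loose, standing on its tapered stem (44 mm across at the end, 51 mm at 36 mm up); the cone above opens to a rim 110 mm across. Origin at the centre of the stem's lower end, z up; a flat tab juts from the rim along -x. Home in the jar the cone rests on the neck's edge, the stem's end about 41 mm below jar_mouth and the rim about 31 mm above it.
- funnel_mouth (a point): centre of the funnel's open mouth, level with the rim's top, 72 mm above the stem's end.
- funnel_tab (a point): point to grip on the funnel's tab, in the middle of its thickness, 80 mm from the funnel's axis and 67.5 mm above the stem's end. The tab is 20 mm wide (along the funnel's y), 7 mm thick (flat, level) and reaches from 55 to 99 mm from the axis. Its direction lies within about 0.6 rad of straight towards the robot.
- dish: white enamel pouring dish with a dark blue rim, 120 mm across, 27 mm tall, smooth bowl-shaped floor (radius of curvature 200 mm), about 150 g, loose, on a flat foot 84 mm across. Origin at the centre of its underside, z up. Pouring lip at +x, straight level black handle along -x. At the start the lip points away from the robot, along the mat's x within 0.1 rad.
- dish_grip (a point): point to grip on the dish's black handle, on its centre line, 100 mm from the dish's axis, 30 mm above the dish's underside. The handle is a bar 18 mm wide (along the dish's y) and 15 mm thick (along z), from 68 to 168 mm from the axis.
- dish_lip (a point): tip of the pouring lip, 70 mm from the dish's axis along its +x, 23 mm above the dish's underside.
- dish_middle (a point): where the ball's centre is when the ball rests in the middle of the dish: on the dish's axis, 15 mm above its underside.
- ball_center (a point): centre of the loose steel ball, 22 mm across, 44 g, that lies in the dish near its middle. It rolls freely.
- tray: blue square ceramic tray, 200 mm square, 24 mm tall, on the right-hand end of the mat; does not move. A yellow clamp sits on its far rim. Origin at the centre of its underside.
- wrench: silver socket wrench (ratchet handle) about 171 mm long lying in the tray, loose. Not to be touched.
- tumbler: clear glass tumbler standing upside down in the tray, 71 mm across, 104 mm tall, loose. Origin at the centre of its underside. Not to be touched.
- socket0: largest chrome socket, 27 mm across, 32 mm tall, standing in the tray, loose. Not to be touched.
- socket1: middle chrome socket, 23 mm across, 28 mm tall, standing in the tray, loose. Not to be touched.
- socket2: smallest chrome socket, 20 mm across, 26 mm tall, standing in the tray, loose. Not to be touched.
Mind the look-alikes: they are no part of the job. Several things have the shape of the dish; the one meant has the colours described above.

How it is judged:
On the way, in this order (a step that is already met when the one before it is completed fails the run):
1. the funnel's stem is lowered into the jar's neck in the gripper (z of funnel in the frame of jar_mouth below -0.02 m and horizontal distance between funnel and jar_mouth below 0.015 m and contact force between the fingers and funnel above 0.5 N), for 0.05 s.
2. the funnel sits home and upright in the jar's neck, let go (z of funnel in the frame of jar_mouth below -0.036 m and horizontal distance between funnel and jar_mouth below 0.01 m and angle between funnel's own z axis and vertical below 0.14 rad and contact force between the fingers and funnel below 0.05 N), for 0.2 s.
3. the dish is lifted clear of the mat in the gripper, the ball in it (height (world z) of dish above 0.05 m and contact force between the fingers and dish above 1 N and distance between ball_center and dish_middle below 0.025 m), for 0.1 s.
At the end, for the whole second after the job is handed in: Dish held only by the gripper, still, level within 6 deg; lip within 20 deg of the mat's y, within 25 mm of the funnel's axis, 10 to 90 mm above its rim; ball within 18 mm of the dish's middle; funnel let go in the neck, upright within 8 deg, 36 mm or more deep, within 10 mm of centre; jar upright (all of step 2 and contact force between the fingers and dish above 1 N and contact force between dish and funnel below 0.05 N and contact force between dish and jar below 0.05 N and contact force between dish and mat below 0.05 N and angle between the x axis of dish and the y axis of mat, either way round below 0.35 rad and horizontal distance between dish_lip and funnel_mouth below 0.025 m and z of dish_lip in the frame of funnel_mouth between 0.01 and 0.09 m and angle between each of dish, jar's own z axis and vertical below 0.1 rad and linear speed of dish below 0.03 m/s and distance between ball_center and dish_middle below 0.018 m); the arm keeps its last pose, push and grip.
It fails at once if the ball rolls more than 25 mm from the middle of the dish (distance between ball_center and dish_middle above 0.025 m).
It fails at once if the jar is pushed more than 30 mm or tipped by more than 15 degrees (distance of jar from where it was at the start of the episode above 0.03 m or angle between jar's own z axis and vertical above 0.26 rad).
It fails at once if the tumbler, the wrench or a socket in the tray is moved by more than 15 mm (distance of any of tumbler, wrench, socket0, socket1, socket2 from where it was at the start of the episode above 0.015 m).
It fails at once if the gripper or arm touches the tray (contact force between the arm and tray above 0.5 N).
It also fails if it takes over 59 s, if anything falls off the work surface, if the arm or the gripper's body presses on something with over 40 N, if the wrist force passes 120 N, or if a joint passes its speed limit or range.

## Working session

There is one attempt and no reset: what is moved stays moved. The work goes in short steps, Python scripts to look and compute and a shell command to move; the robot and the scene stay as the last step left them, time stands still between calls to the robot, and variables do not carry over. Pictures are saved under pics/ and viewed, at most 11 in all, crops included, and the job is handed in when it is done.

```bash
ls; mkdir -p pics
cat > h.py <<'E'
import numpy as np, cv2
from scipy.spatial.transform import Rotation as R
from plant import telemetry, vision, ticket
def ray(name,u,v,st=None):
    c=vision.get_calibration(name); K=np.array(c["camera_matrix"])
    x=(u-K[0,2])/K[0,0]; y=(v-K[1,2])/K[1,1]
    if name=="wrist":
        r=np.hypot(x,y); d=np.array([x/r*np.sin(r),-y/r*np.sin(r),-np.cos(r)]) if r>0 else np.array([0,0,-1.])
        T=np.eye(4); T[:3,:3]=R.from_rotvec(st["ee_rot"]).as_matrix(); T[:3,3]=st["tcp_pos"]
        M=T@np.array(c["T_tool_cam"])
    else:
        d=np.array([x,-y,-1.]); M=np.linalg.inv(np.array(c["camera_from_world"]))
    return M[:3,3], M[:3,:3]@d
def onplane(name,u,v,z,st=None):
    o,d=ray(name,u,v,st); return o+d*(z-o[2])/d[2]
def tri(a,b):
    (o1,d1),(o2,d2)=a,b
    s=np.linalg.lstsq(np.c_[d1,-d2],o2-o1,rcond=None)[0]
    p,q=o1+s[0]*d1,o2+s[1]*d2
    return (p+q)/2,np.linalg.norm(p-q)
def proj(name,p):
    c=vision.get_calibration(name); K=np.array(c["camera_matrix"]); q=np.array(c["camera_from_world"])@np.r_[p,1]
    return K[0,0]*q[0]/-q[2]+K[0,2], K[1,1]*-q[1]/-q[2]+K[1,2]
E
python3 - <<'E'
from h import *
s=telemetry.state(); print({k:np.round(v,3) for k,v in s.items()})
for n in("scene","top"):
    cv2.imwrite(f"pics/{n}0.png",vision.snapshot(n)); c=vision.get_calibration(n); print(c)
print(vision.get_calibration("wrist"))
E
```

```text
pics
{'clock': np.float64(0.0), 'q': array([-1.264,  0.333, -0.065,  1.461,  0.022,  1.35 , -0.088]), 'qd': array([ 0.002, -0.   , -0.   , -0.002,  0.001,  0.001, -0.   ]), 'tau': array([-0.0000e+00, -6.2545e+01,  4.9000e-02, -3.9162e+01,  1.6000e-02,
        1.0000e-02,  0.0000e+00]), 'tcp_pos': array([0.202, 0.591, 0.242]), 'ee_rot': array([-5.160e-01, -3.099e+00,  2.000e-03]), 'wrist_force': array([0.642, 0.007, 0.244]), 'torque': array([ 0.01 , -0.009,  0.007]), 'grasp_force': np.float64(0.0), 'opening': np.float64(0.996)}
{'camera_matrix': array([[429.36366656,   0.        , 273.95680014],
       [  0.        , 429.36366656, 204.27287028],
       [  0.        ,   0.        ,   1.        ]]), 'camera_from_world': array([[ 0.6229961 ,  0.78221339, -0.00425147, -0.18452419],
       [-0.62717044,  0.50274508,  0.59489883,  0.219236  ],
       [ 0.46747523, -0.36795326,  0.80378934, -1.26754255],
       [ 0.        ,  0.        ,  0.        ,  1.        ]])}
{'camera_matrix': array([[418.01626917,   0.        , 286.7172109 ],
       [  0.        , 418.01626917, 204.65712597],
       [  0.        ,   0.        ,   1.        ]]), 'camera_from_world': array([[ 0.02474844, -0.99959454,  0.0140805 , -0.06342342],
       [ 0.98060837,  0.0270126 ,  0.19410706, -0.41612096],
       [-0.19440871,  0.00900361,  0.98087929, -1.122544  ],
       [ 0.        ,  0.        ,  0.        ,  1.        ]])}
{'camera_matrix': array([[325.1922621 ,   0.        , 277.11284065],
       [  0.        , 325.1922621 , 207.45305486],
       [  0.        ,   0.        ,   1.        ]]), 'T_tool_cam': array([[ 1.34101118e-03,  9.66239416e-01,  2.57642373e-01,
         6.54261960e-02],
       [ 9.99999093e-01, -1.32699604e-03, -2.28277981e-04,
         2.25555547e-04],
       [ 1.21319227e-04,  2.57642446e-01, -9.66240320e-01,
        -1.31579467e-01],
       [ 0.00000000e+00,  0.00000000e+00,  0.00000000e+00,
         1.00000000e+00]])}
```

View pics/scene0.png

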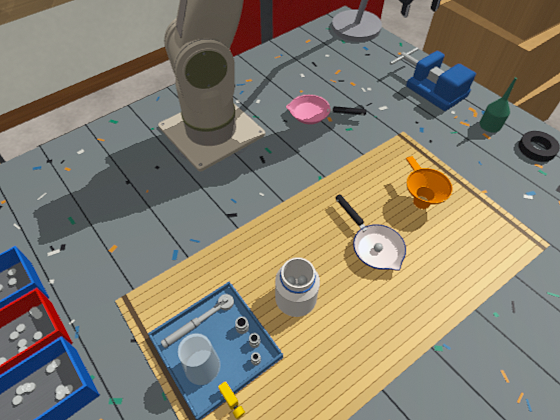

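View pics/top0.png

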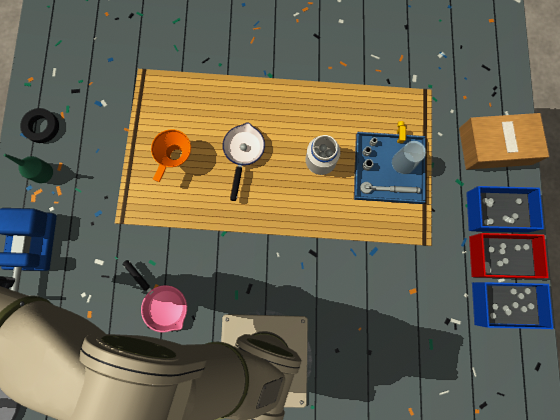

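The scene view shows the orange funnel at (428,187), a white, blue-rimmed dish with the ball at (379,247), the jar at (298,285) and the tray at (215,345). In the top view these are the funnel (171,150), dish (243,146) and jar (323,155).

Dish candidates in the top view: pink dish (165,310) and white dish (243,146). The white one fits, with its dark blue rim, black handle and the ball. I'll confirm it in the enlarged crop.

```bash
cat > m.py <<'E'
from h import *
def circfit(P):
    A=np.c_[2*P,np.ones(len(P))]; s=np.linalg.lstsq(A,(P**2).sum(1),rcond=None)[0]
    return s[:2],np.sqrt(s[2]+s[0]**2+s[1]**2)
def rcirc(P,r,tol,n=300):
    rng=np.random.default_rng(0); best=None
    for _ in range(n):
        c,q=circfit(P[rng.choice(len(P),3,False)])
        if abs(q-r)>.008: continue
        inl=abs(np.hypot(*(P-c).T)-q)<tol
        if best is None or inl.sum()>best.sum(): best=inl
    c,q=circfit(P[best]); return c,q,best
def pl(n,pts,z): return np.array([onplane(n,u,v,z)[:2] for u,v in pts])
def big(m):
    k,l,s,_=cv2.connectedComponentsWithStats(m.astype(np.uint8)); return l==1+np.argmax(s[1:,4])
def cont(m): return max(cv2.findContours(m.astype(np.uint8),cv2.RETR_EXTERNAL,cv2.CHAIN_APPROX_NONE)[0],key=len)[:,0]
def roi(im,x0,y0,x1,y1):
    m=np.zeros(im.shape[:2],bool); m[y0:y1,x0:x1]=1; return m
E
python3 - <<'E'
from m import *
for n,fr,dr in(("top",(140,120,205,190),(210,115,280,210)),("scene",(395,145,465,215),(325,185,415,280))):
    im=cv2.imread(f"pics/{n}0.png"); H,S,V=cv2.split(cv2.cvtColor(im,cv2.COLOR_BGR2HSV))
    f=big((H<14)&(S>200)&(V>90)&roi(im,*fr)); P=pl(n,cont(f),.076)
    c,r,i=rcirc(P,.055,.0015); print(n,"funnel",c.round(4),r.round(4),i.sum(),len(P))
    ys,xs=np.nonzero(f); Q=pl(n,np.c_[xs,ys],.0715); d=np.hypot(*(Q-c).T); t=Q[(d>.065)&(d<.12)]; m=t.mean(0)-c
    print(" tab",t.mean(0).round(4),np.hypot(*m).round(4),np.degrees(np.arctan2(m[1],m[0])).round(1), "far",d.max().round(4))
    h=big((V<60)&roi(im,*dr)&(S<140)); ys,xs=np.nonzero(h); Q=pl(n,np.c_[xs,ys],.0415); a=Q.mean(0)
    u=np.linalg.svd(Q-a)[2][0]; u*=np.sign(u[0]); e=(Q-a)@u; print(" handle n",len(Q),a.round(4),"yaw",np.arctan2(u[1],u[0]).round(3),"ends",(a+e.min()*u).round(4),(a+e.max()*u).round(4))
    d=big((S<70)&(V>110)&roi(im,*dr)); P=pl(n,cont(d),.031); c,r,i=rcirc(P,.06,.0015); print(" dish",c.round(4),r.round(4),i.sum(),len(P), "axis dist of handle mid",((c-a)@u).round(4), "lat",((c-a)[1]*u[0]-(c-a)[0]*u[1]).round(4))
im=cv2.imread("pics/top0.png")[110:215,130:360]; cv2.imwrite("pics/crop.png",cv2.resize(im,None,fx=3.4,fy=3.4,interpolation=cv2.INTER_CUBIC))
E
```

```text
top funnel [0.562  0.2715] 0.0525 79 191
 tab [0.483  0.2931] 0.0819 164.7 far 0.0978
 handle n 170 [0.4754 0.0922] yaw -0.138 ends [0.4265 0.099 ] [0.523  0.0856]
 dish [0.5942 0.0754] 0.056 86 115 axis dist of handle mid 0.12 lat -0.0002Traceback (most recent call last):
  File "<stdin>", line 5, in <module>
  File "m.py", line 12, in rcirc
    c,q=circfit(P[best]); return c,q,best
        ~~~~~~~^^^^^^^^^
  File "m.py", line 3, in circfit
    A=np.c_[2*P,np.ones(len(P))]; s=np.linalg.lstsq(A,(P**2).sum(1),rcond=None)[0]
      ~~~~~^^^^^^^^^^^^^^^^^^^^^
    res = self.concatenate(tuple(objs), axis=axis)
ValueError: all the input arrays must have same number of dimensions, but the array at index 0 has 3 dimension(s) and the array at index 1 has 2 dimension(s)
```

Run:
```python
from m import *
o=[]
for n,fr,jr in(("top",(140,120,205,190),(300,130,347,178)),("scene",(395,145,465,215),(265,250,330,320))):
    im=cv2.imread(f"pics/{n}0.png"); H,S,V=cv2.split(cv2.cvtColor(im,cv2.COLOR_BGR2HSV))
    f=big((H<16)&(S>205)&(V>60)&roi(im,*fr)); e=cv2.fitEllipse(cont(f)); print(n,"funnel mask",f.sum(),e)
    P=pl(n,cont(f),.076)
    try:
        c,r,i=rcirc(P,.055,.003); print(" funnel",c.round(4),r.round(4),i.sum(),len(P))
    except Exception as x: print(x)
    # jar: white
    j=big((S<75)&(V>110)&roi(im,*jr)); P=pl(n,cont(j),.124); print(" jar n",j.sum(),P.min(0),P.max(0))
    # dark opening
    k=big((V<115)&(S<90)&roi(im,*[jr[0]+8,jr[1]+5,jr[2]-8,jr[3]-15])); print(" opening",k.sum(),cv2.fitEllipse(cont(k)))
    a=cv2.resize(im[jr[1]:jr[3],jr[0]:jr[2]],(390,390),interpolation=cv2.INTER_CUBIC)
    b=cv2.resize(im[fr[1]:fr[3],fr[0]:fr[2]],(390,390),interpolation=cv2.INTER_CUBIC); o.append(np.hstack([a,b]))
    o[-1]=cv2.resize(o[-1],(600,300))
    d=dict(top=(205,115,285,205),scene=(325,185,415,280))[n]; o[-1]=cv2.resize(np.hstack([o[-1],cv2.resize(im[d[1]:d[3],d[0]:d[2]],(300,300),interpolation=cv2.INTER_CUBIC)]),(798,266))
cv2.imwrite("pics/crop.png",np.vstack(o))
im=cv2.imread("pics/top0.png"); 
# mat near/far edges by mat colour
H,S,V=cv2.split(cv2.cvtColor(im,cv2.COLOR_BGR2HSV)); m=big((H>12)&(H<30)&(S>80)&(V>110))
for f in(0,1):
    pts=[]
    for u in range(160,420,4):
        y=np.nonzero(m[:,u])[0]
        if len(y): pts.append((u,y[0] if f else y[-1]))
    P=pl("top",pts,.004); b=np.polyfit(P[:,1],P[:,0],1); 
    for _ in range(4):
        rr=P[:,0]-np.polyval(b,P[:,1]); P=P[abs(rr)<max(.003,1.5*rr.std())]; b=np.polyfit(P[:,1],P[:,0],1)
    print("mat yaw",-np.arctan(b[0]),len(P))
```

```text
top funnel mask 1199 ((168.87008666992188, 151.48570251464844), (36.03007125854492, 51.49797439575195), 30.707523345947266)
 funnel [0.5615 0.2724] 0.0535 104 141
 jar n 527 [ 0.49057038 -0.18691827] [ 0.59401665 -0.09942002]
 opening 319 ((324.71087646484375, 146.87466430664062), (18.606386184692383, 20.49576759338379), 144.7326202392578)
scene funnel mask 589 ((430.6525573730469, 183.56759643554688), (26.10266876220703, 41.883174896240234), 104.55110931396484)
 funnel [0.5625 0.2738] 0.0487 75 170
 jar n 1875 [ 0.52731626 -0.22622334] [ 0.63702759 -0.11601549]
 opening 177 ((297.53375244140625, 271.3449401855469), (23.875534057617188, 24.870628356933594), 77.96931457519531)
mat yaw -0.04487218224077749 65
mat yaw -0.04497398818385506 65
```

View pics/crop.png

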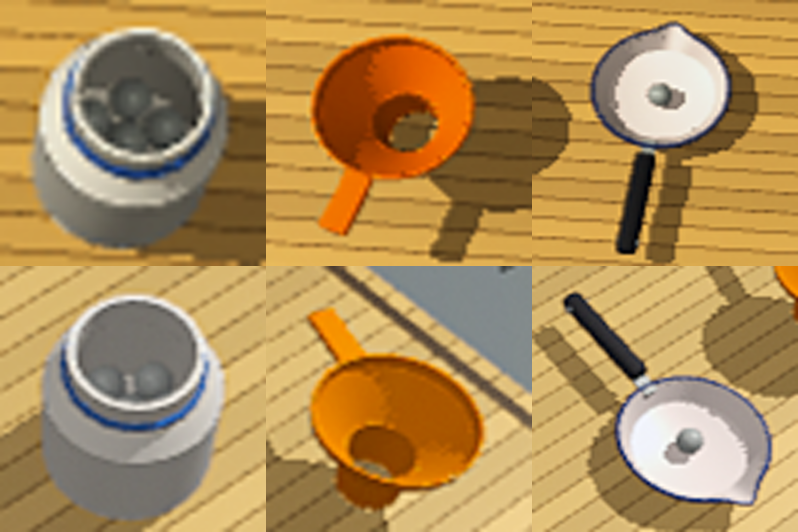

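Crop confirms: white dish with dark blue rim, black handle, ball in the middle (pink one is the decoy). Jar mouth centre ≈ top (324.4,147.1) / scene (298.5,273.2); funnel mouth ≈ top (171.0,148.9) / scene (429.5,186.2), with its tab clear of obstacles.

Run:
```python
from m import *
for nm,a,b,z in(("jarmouth",(324.4,147.1),(298.5,273.2),.124),("funmouth",(171,148.9),(429.5,186.2),.076),("ball",(205+128*80/266,115+95*90/266),(325+157*90/266,185+174*95/266),.019)):
    print(nm,tri(ray("top",*a),ray("scene",*b)),"top",onplane("top",*a,z)[:2],"scene",onplane("scene",*b,z)[:2])
# tab end points in crop top: tip (335,232)&(322,227) root
for p in((330,230),(360,180)): print(onplane("top",140+(p[0]-266)*65/266,120+p[1]*70/266,.075)[:2])
for p in((322,312),(352,358)): print(onplane("scene",395+(p[0]-266)*70/266,145+(p[1]-266)*70/266,.075)[:2])
for p in((572,300),(638,370)): print("h",onplane("scene",325+(p[0]-532)*90/266,185+(p[1]-266)*95/266,.0415)[:2])
s=telemetry.state(); print(R.from_rotvec(s["ee_rot"]).as_matrix().round(3))
```

```text
jarmouth (array([ 0.5618235 , -0.1485303 ,  0.11857526]), np.float64(0.00013489515812314606)) top [ 0.55989612 -0.1480426 ] scene [ 0.56385484 -0.15047346]
funmouth (array([0.56249261, 0.27436491, 0.06673992]), np.float64(0.0015992564311365259)) top [0.55883537 0.2710976 ] scene [0.56604433 0.2672146 ]
ball (array([0.58969788, 0.07770323, 0.01863707]), np.float64(0.0007389062888344871)) top [0.58932349 0.07737323] scene [0.58998955 0.07783255]
[0.46802224 0.30593682]
[0.50566862 0.28912962]
[0.47222406 0.30429714]
[0.51181954 0.28811723]
h [0.43587023 0.09373463]
h [0.52337397 0.08326619]
[[-0.946  0.324 -0.   ]
 [ 0.324  0.946 -0.001]
 [-0.    -0.001 -1.   ]]
```

```bash
python3 -m pendant '[[1,11.4,-11.6,-1.5,0,0,-0.3],[1,11.4,-11.6,-1.5,0,0,-0.3],[1,11.4,-11.6,-1.5,0,0,-0.3],[1,11.4,-11.6,-1.5,0,0,-0.3],[1,11.4,-11.6,-1.5,0,0,-0.3],[1,11.4,-11.6,-1.5,0,0,-0.3],[1,11.4,-11.6,-3.2,0,0,-0.3],[1,11.4,-11.6,-3.2,0,0,-0.3],[1,11.4,-11.6,-3.2,0,0,-0.3],[1,11.4,-11.6,-3.2,0,0,-0.3],[1,11.4,-11.6,-3.2,0,0,-0.3],[1,11.4,-11.6,-3.2,0,0,-0.3]]'
python3 - <<'E'
from m import *
s=telemetry.state(); im=vision.snapshot("wrist"); cv2.imwrite("pics/w1.png",im); print({k:np.round(s[k],4) for k in("clock","q","tcp_pos","ee_rot")})
H,S,V=cv2.split(cv2.cvtColor(im,cv2.COLOR_BGR2HSV)); f=big((H<16)&(S>205)&(V>60))
P=np.array([onplane("wrist",u,v,.075,s)[:2] for u,v in cont(f)]); c,r,i=rcirc(P,.055,.002); print(c,r,i.sum(),len(P))
ys,xs=np.nonzero(f); Q=np.array([onplane("wrist",u,v,.075,s)[:2] for u,v in zip(xs,ys)]); d=np.hypot(*(Q-c).T); t=Q[(d>.062)&(d<.099)]; a=t.mean(0); u=np.linalg.svd(t-a)[2][0]
print(len(t),a,d.max(),np.degrees(np.arctan2(*(a-c)[::-1])),np.degrees(np.arctan2(u[1],u[0])))
E
```

```text
clock: 1.3
tcp_pos: [0.4866, 0.3029, 0.1628]
ee_rot: [-0.553, -3.092, -0.002]
wrist_force: [0.6, -0.1, -0.2]
opening: 1.002
grasp_force: 0.0
{'clock': np.float64(1.3), 'q': array([-0.7804,  0.2734,  0.17  ,  1.7138, -0.0508,  1.158 ,  0.6206]), 'tcp_pos': array([0.4866, 0.3029, 0.1628]), 'ee_rot': array([-5.5300e-01, -3.0924e+00, -1.6000e-03])}
[0.5567647  0.27500215] 0.04917951094125359 309 973Traceback (most recent call last):
  File "<stdin>", line 5, in <module>
  File "h.py", line 15, in onplane
    o,d=ray(name,u,v,st); return o+d*(z-o[2])/d[2]
        ~~~^^^^^^^^^^^^^
  File "h.py", line 5, in ray
    c=vision.get_calibration(name); K=np.array(c["camera_matrix"])
ValueError: time passes only in moves, steps and waits
```

View pics/w1.png

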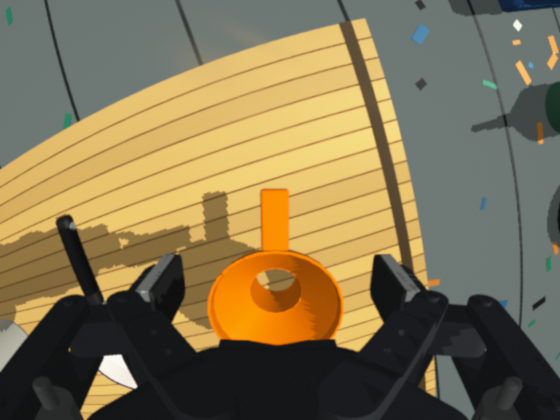

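The wrist view shows the tab at (262–288, 188–250), straight up the image and between the fingers (gaps centred near column 277). The funnel rim is below it at (276,300).

```bash
sed -i 's/^def ray/_C={n:vision.get_calibration(n) for n in("scene","top","wrist")}\ndef ray/; s/c=vision.get_calibration(name)/c=_C[name]/' h.py
python3 - <<'E'
from m import *
s=telemetry.state(); im=cv2.imread("pics/w1.png")
H,S,V=cv2.split(cv2.cvtColor(im,cv2.COLOR_BGR2HSV)); f=big((H<22)&(S>220)&(V>150)&roi(im,200,150,350,350))
t=[]; 
for v in range(192,246,3):
    x=np.nonzero(f[v,240:310])[0]+240; L=onplane("wrist",x[0]-.5,v,.075,s); Q=onplane("wrist",x[-1]+.5,v,.075,s); t.append(np.r_[(L+Q)[:2]/2,np.linalg.norm(L-Q)])
t=np.array(t); print(t[::6].round(4)); v=np.nonzero(f[:,275])[0][0]; e=onplane("wrist",275,v-.5,.075,s); print("end",e)
d=t[0,:2]-t[-1,:2]; d/=np.linalg.norm(d); print("dir",np.degrees(np.arctan2(d[1],d[0]))); print("grip",e[:2]-.019*d,"axis",e[:2]-.099*d)
M=R.from_rotvec(s["ee_rot"]).as_matrix(); print("tool y ang",np.degrees(np.arctan2(M[1,1],M[0,1])),"tilt",M[:,2])
g=e[:2]-.019*d; print("shift units",(np.r_[g,.062]-s["tcp_pos"])/.025)
E
```

```text
[[0.4691 0.3075 0.0186]
 [0.4814 0.3033 0.0182]
 [0.4938 0.2987 0.0185]]
end [0.46773656 0.30872066 0.075     ]
dir 160.21379299096725
grip [0.48561484 0.30228894] axis [0.56089182 0.27520803]
tool y ang 69.73870110940499 tilt [ 3.03934232e-04  1.04533402e-03 -9.99999407e-01]
shift units [-0.040345   -0.02568012 -4.0346073 ]
```

```bash
python3 -m pendant '[[1,0,0,-1.2,0,0,0],[1,0,0,-2.4,0,0,0],[1,0,0,-3.4,0,0,0],[1,0,0,-4.0,0,0,0],[1,0,0,-4.0,0,0,0],[0.5,0,0,-4.0,0,0,0],[0.2,0,0,-4.0,0,0,0],[0,0,0,-4.0,0,0,0],[0,0,0,-4.0,0,0,0],[0,0,0,-4.0,0,0,0],[0,0,0,-4.0,0,0,0],[0,0,0,-4.0,0,0,0],[0,0,0,-4.0,0,0,0],[0,0,0,-4.0,0,0,0]]'
```

```text
clock: 2.75
tcp_pos: [0.4873, 0.3017, 0.0626]
ee_rot: [-0.556, -3.092, -0.001]
wrist_force: [-2.5, -0.4, 5.1]
opening: 0.218
grasp_force: 58.7
```

```bash
python3 -m pendant '[[0,0,0,0.8,0,0,0],[0,0,0,2,0,0,0],[0,0,0,3.4,0,0,0],[0,0,0,4.8,0,0,0],[0,0,-0.3,5.6,0,0,0],[0,0,-1.2,5.6,0,0,0],[0,0,-2.4,5.6,0,0,0],[0,0,-3.8,5.6,0,0,0],[0,0,-5.2,5.6,0,0,0],[0,0,-6.6,5.6,0,0,0],[0,0,-8,5.6,0,0,0],[0,0,-9.4,5.6,0,0,0],[0,0,-10.8,5.6,0,0,0],[0,0,-12.2,5.6,0,0,0],[0,0,-13.6,5.6,0,0,0],[0,0,-14.8,5.6,0,0,0],[0,0,-15.8,5.6,0,0,0],[0,0,-16.6,5.6,0,0,0],[0,0,-16.9,5.6,0,0,0],[0,0,-16.9,5.6,0,0,0]]'
python3 - <<'E'
from m import *
s=telemetry.state(); print({k:np.round(s[k],4) for k in("clock","q","tcp_pos","ee_rot","wrist_force","torque")})
o=[]
for n,r in(("scene",(240,170,380,310)),("top",(265,80,405,220)),("wrist",(200,140,340,280))):
    im=vision.snapshot(n); cv2.imwrite(f"pics/p_{n}.png",im); o.append(cv2.resize(im[r[1]:r[3],r[0]:r[2]],(266,266),interpolation=cv2.INTER_CUBIC) if n=="wrist" else cv2.resize(im[r[1]:r[3],r[0]:r[2]],(500,500),interpolation=cv2.INTER_CUBIC))
cv2.imwrite("pics/p.png",cv2.resize(np.hstack(o[:2]),(800,400)))
E
```

```text
clock: 4.75
tcp_pos: [0.4871, -0.1219, 0.2021]
ee_rot: [-0.559, -3.091, 0.0]
wrist_force: [0.3, -0.3, -1.2]
opening: 0.216
grasp_force: 58.7
{'clock': np.float64(4.75), 'q': array([-0.3333,  0.0815,  0.5165,  1.859 , -0.0427,  1.2125,  1.4098]), 'tcp_pos': array([ 0.4871, -0.1219,  0.2021]), 'ee_rot': array([-5.589e-01, -3.091e+00,  4.000e-04]), 'wrist_force': array([ 0.2825, -0.269 , -1.2266]), 'torque': array([ 0.0762,  0.109 , -0.0163])}
```

View pics/p.png

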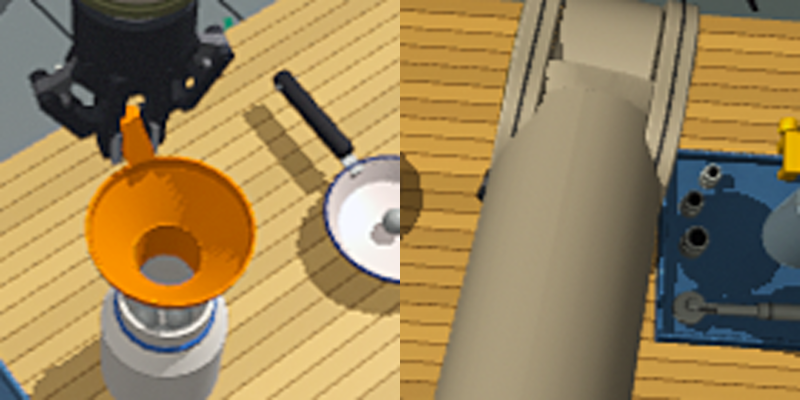

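View pics/p_wrist.png

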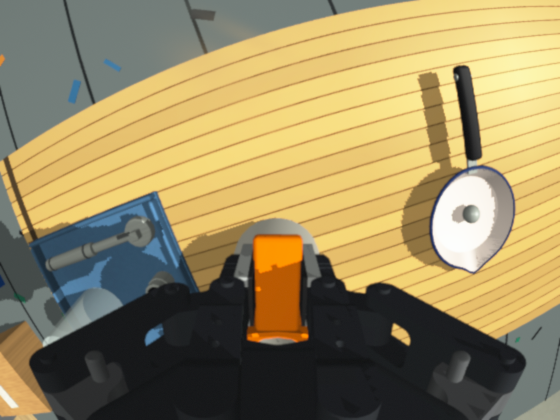

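Scene crop: funnel held over the jar, rim spanning about (270–330, 224–277) in full-frame pixels; the jar mouth is hidden behind it. The top camera is blocked by the arm. The wrist view shows the tab seated in the pads, and the dish at (472,218) undisturbed with the ball in it. Next I check tilt and centring from the rim outline.

Run:
```python
from m import *
from scipy.optimize import least_squares
im=cv2.imread("pics/p_scene.png"); H,S,V=cv2.split(cv2.cvtColor(im,cv2.COLOR_BGR2HSV)); f=big((H<22)&(S>200)&(V>60)&roi(im,240,170,380,310)); C=cont(f).astype(float)
# rim = circle radius .055, unknown centre; tilt along tab direction (pitch) -> fit by ray/plane circle test
d=np.array([np.cos(np.radians(160)),np.sin(np.radians(160)),0]); yv=np.array([-d[1],d[0],0])
rays=[ray("scene",u,v) for u,v in C]; O=rays[0][0]; D=np.array([r[1] for r in rays])
def rad(x,z=.216):
    n=np.array([0,0,1.])+x[2]*d+x[3]*yv; n/=np.linalg.norm(n); c=np.array([x[0],x[1],z])
    P=O+D*(((c-O)@n)/(D@n))[:,None]; return np.linalg.norm(P-c,axis=1)-.055
for reg in (0,1):
  x=np.array([.562,-.148,0,0]); keep=np.ones(len(C),bool)
  for k in range(6):
    g=lambda y:rad(y)[keep] if not reg else rad(np.r_[y[:2],0,0])[keep]
    x=least_squares(g,x,loss="soft_l1",f_scale=.001).x
    r=rad(x if not reg else np.r_[x[:2],0,0]); keep=abs(r)<.004
  print(x.round(4),keep.sum(),len(C),abs(r[keep]).mean())
s=telemetry.state(); print("jar mouth by wrist n/a; tcp+80mm:",s["tcp_pos"][:2]-.08*d[:2]+0)
# dish from wrist: handle ends
for u,v,z in((463,67,.0415),(474,160,.0415),(472,214,.019)): print(onplane("wrist",u,v,z,s))
```

```text
[ 0.56   -0.1518 -0.0778 -0.09  ] 132 191 0.001141296846373187
[ 0.5619 -0.1523  0.      0.    ] 153 191 0.0013971391638771108
jar mouth by wrist n/a; tcp+80mm: [ 0.56266492 -0.14720245]
[0.42773692 0.09901845 0.0415    ]
[0.52184189 0.08323125 0.0415    ]
[0.58960874 0.0815134  0.019     ]
```

```bash
python3 -m pendant '[[0,0,0,-0.3,0,0,0],[0,0,0,-0.6,0,0,0],[0,0,0,-0.9,0,0,0],[0,0,0,-1.2,0,0,0],[0,0,0,-1.5,0,0,0],[0,0,0,-1.7,0,0,0],[0,0,0,-1.9,0,0,0],[0,0,0,-2.0,0,0,0],[0,0,0,-2.0,0,0,0]]'
python3 - <<'E'
from m import *
im=vision.snapshot("scene"); cv2.imwrite("pics/p2.png",cv2.resize(im[170:330,230:390],(480,480),interpolation=cv2.INTER_CUBIC))
E
```

```text
clock: 5.8
tcp_pos: [0.4873, -0.1212, 0.1521]
ee_rot: [-0.556, -3.092, 0.0]
wrist_force: [0.0, 1.3, -1.4]
opening: 0.216
grasp_force: 58.7
```

View pics/p2.png

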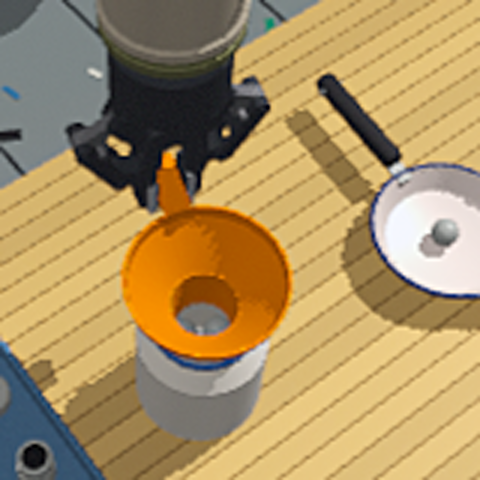

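The stem is in the neck, rim centred near (299,265), jar upright. I'll lower it the rest of the way.

```bash
python3 -m pendant '[[0,0,0,-0.1,0,0,0],[0,0,0,-0.2,0,0,0],[0,0,0,-0.3,0,0,0],[0,0,0,-0.3,0,0,0]]'; python3 -m pendant '[[0,0,0,-0.08,0,0,0],[0,0,0,-0.16,0,0,0],[0,0,0,-0.16,0,0,0]]'
```

```text
clock: 6.25
tcp_pos: [0.4872, -0.1211, 0.1444]
ee_rot: [-0.556, -3.091, -0.0]
wrist_force: [1.0, 0.2, -1.7]
opening: 0.22
grasp_force: 58.7
clock: 6.55
tcp_pos: [0.4874, -0.1211, 0.1408]
ee_rot: [-0.556, -3.092, -0.0]
wrist_force: [-1.0, 0.7, 2.7]
opening: 0.221
grasp_force: 59.1
```

```bash
python3 -m pendant '[[0,0,0,-0.06,0,0,0],[0,0,0,-0.06,0,0,0]]'; python3 -m pendant '[[0.3,0,0,0,0,0,0],[0.4,0,0,0,0,0,0],[0.6,0,0,0,0,0,0],[0.8,0,0,0,0,0,0],[0.8,0,0,0,0,0,0],[0.8,0,0,0,0,0,0]]'
python3 - <<'E'
from m import *
im=vision.snapshot("scene"); s=telemetry.state(); w=vision.snapshot("wrist"); cv2.imwrite("pics/p3.png",np.hstack([cv2.resize(im[170:330,230:390],(400,400),interpolation=cv2.INTER_CUBIC),cv2.resize(w[20:420,80:480],(400,400))]))
E
```

```text
clock: 6.75
tcp_pos: [0.4875, -0.1211, 0.1395]
ee_rot: [0.556, 3.092, 0.001]
wrist_force: [-2.5, 1.5, 4.5]
opening: 0.22
grasp_force: 59.4
clock: 7.35
tcp_pos: [0.4874, -0.1212, 0.1393]
ee_rot: [-0.556, -3.092, -0.0]
wrist_force: [-0.6, 0.4, 0.1]
opening: 0.799
grasp_force: 0.0
```

View pics/p3.png

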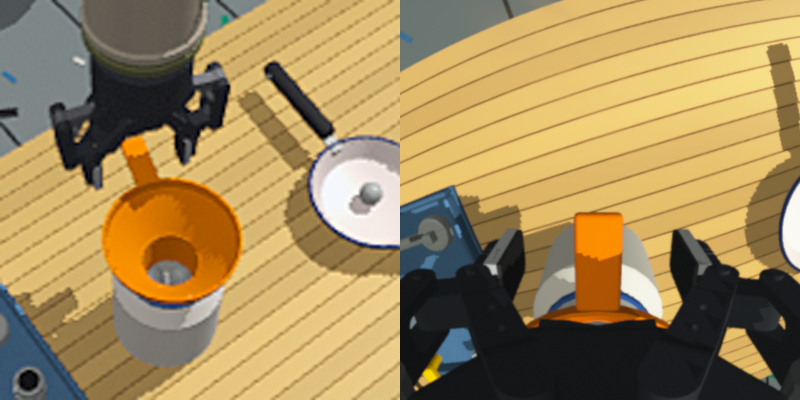

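Left, the funnel sits home and upright in the jar, centred near (299,267). Right, the tab is free between the open fingers. Next I retreat upwards and hover over the dish handle.

```bash
python3 -m pendant '[[0.8,0,0,0.4,0,0,0],[0.8,0,0,1.4,0,0,0],[1,0,0,2.4,0,0,0],[1,0,1.5,2.4,0,0,0.5],[1,0.1,3,2.4,0,0,1],[1,0.2,4.5,2,0,0,1.5],[1,0.3,6,1,0,0,2],[1,0.3,7.4,0.4,0,0,2.5],[1,0.3,8.4,-0.4,0,0,2.5],[1,0.3,8.4,-0.4,0,0,2.5],[1,0.3,8.4,-0.4,0,0,2.5]]'
python3 - <<'E'
from m import *
s=telemetry.state(); im=vision.snapshot("wrist"); cv2.imwrite("pics/w2.png",im)
t=vision.snapshot("scene"); cv2.imwrite("pics/s2.png",t)
print({k:np.round(s[k],4) for k in("clock","q","tcp_pos","ee_rot")})
H,S,V=cv2.split(cv2.cvtColor(im,cv2.COLOR_BGR2HSV)); h=(V<60)&(S<140)
for v in range(20,330,15):
    x=np.nonzero(h[v,200:350])[0]+200
    if len(x): print(v,x[0],x[-1],len(x))
E
```

```text
clock: 8.55
tcp_pos: [0.4949, 0.0888, 0.1297]
ee_rot: [-0.215, -3.134, 0.001]
wrist_force: [0.3, -1.0, 0.1]
opening: 0.998
grasp_force: 0.0
{'clock': np.float64(8.55), 'q': array([-0.5606,  0.1605,  0.3182,  1.9316, -0.0569,  1.0584,  1.2154]), 'tcp_pos': array([0.4949, 0.0888, 0.1297]), 'ee_rot': array([-2.151e-01, -3.134e+00,  8.000e-04])}
155 269 274 6
170 269 291 23
185 269 291 23
200 269 291 23
215 269 291 23
230 270 291 22
245 270 290 21
275 230 230 1
```

View pics/w2.png

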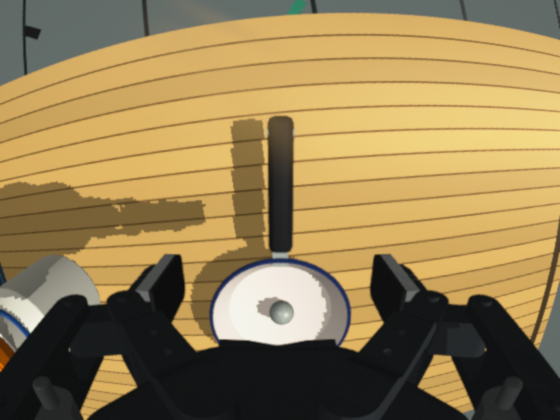

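The wrist view shows the handle along columns 269–291 from row 117 to 250, aligned with the tool, and the dish with the ball at (281,312).

Run:
```python
from m import *
s=telemetry.state()
a=onplane("wrist",280.3,117,.0415,s); b=onplane("wrist",280.3,250.5,.0415,s); ball=onplane("wrist",281,312,.019,s)
d=(b-a)[:2]; L=np.linalg.norm(d); d/=L; mid=(a+b)[:2]/2; print(a,b,L,"yaw",np.arctan2(d[1],d[0]),"ball",ball)
c=mid+.118*d; print("axis",c); g=c-.095*d; print("grip",g, "shift",(np.r_[g,.027]-s["tcp_pos"])/.025)
M=R.from_rotvec(s["ee_rot"]).as_matrix(); print("tool y",np.arctan2(M[1,1],M[0,1])-np.pi/2, "dist tcp-axis along",(c-s["tcp_pos"][:2])@d)
```

```text
[0.42744007 0.09973202 0.0415    ] [0.52183867 0.08681352 0.0415    ] 0.09527845296795576 yaw -0.13600569350907588 ball [0.58995842 0.07844938 0.019     ]
axis [0.5915497  0.07727353]
grip [0.49742698 0.09015427] shift [ 0.07414532  0.09700961 -4.13565605]
tool y -0.13944623472853457 dist tcp-axis along 0.09650768511844743
```

```bash
python3 -m pendant '[[1,0.1,0.05,-1,0,0,0],[1,0.1,0.05,-2,0,0,0],[1,0.1,0.05,-3,0,0,0],[1,0.1,0.05,-3.8,0,0,0],[1,0.1,0.05,-4.1,0,0,0],[0.6,0.1,0.05,-4.1,0,0,0],[0.4,0.1,0.05,-4.1,0,0,0],[0.32,0.1,0.05,-4.1,0,0,0],[0.3,0.1,0.05,-4.1,0,0,0],[0.28,0.1,0.05,-4.1,0,0,0],[0.26,0.1,0.05,-4.1,0,0,0],[0.24,0.1,0.05,-4.1,0,0,0],[0.22,0.1,0.05,-4.1,0,0,0],[0.2,0.1,0.05,-4.1,0,0,0],[0.18,0.1,0.05,-4.1,0,0,0],[0.1,0.1,0.05,-4.1,0,0,0],[0,0.1,0.05,-4.1,0,0,0],[0,0.1,0.05,-4.1,0,0,0],[0,0.1,0.05,-4.1,0,0,0]]'
```

```text
clock: 10.55
tcp_pos: [0.4974, 0.0902, 0.0269]
ee_rot: [-0.216, -3.134, -0.0]
wrist_force: [-0.9, 0.6, 2.5]
opening: 0.2
grasp_force: 58.5
```

```bash
python3 -m pendant '[[0,0,0,0.04,0,0,0],[0,0,0,0.1,0,0,0],[0,0,0,0.2,0,0,0],[0,0,0,0.35,0,0,0],[0,0,0,0.55,0,0,0],[0,0,0,0.8,0,0,0],[0,0,0,1.1,0,0,0],[0,0,0,1.4,0,0,0],[0,0,0,1.7,0,0,0],[0,0,0,2,0,0,0],[0,0,0,2.3,0,0,0],[0,0,0,2.55,0,0,0],[0,0,0,2.75,0,0,0],[0,0,0,2.9,0,0,0],[0,0,0,3,0,0,0],[0,0,0,3,0,0,0]]'
python3 - <<'E'
from m import *
s=telemetry.state(); t=vision.snapshot("scene"); cv2.imwrite("pics/s3.png",t); w=vision.snapshot("wrist"); cv2.imwrite("pics/w3.png",w)
cv2.imwrite("pics/s3c.png",np.hstack([cv2.resize(t[150:290,290:430],(400,400),interpolation=cv2.INTER_CUBIC),cv2.resize(w[220:420,180:380],(400,400),interpolation=cv2.INTER_CUBIC)]))
E
```

```text
clock: 12.15
tcp_pos: [0.4975, 0.0901, 0.102]
ee_rot: [0.216, 3.134, 0.0]
wrist_force: [0.2, 0.3, -2.1]
opening: 0.196
grasp_force: 58.5
```

View pics/s3c.png

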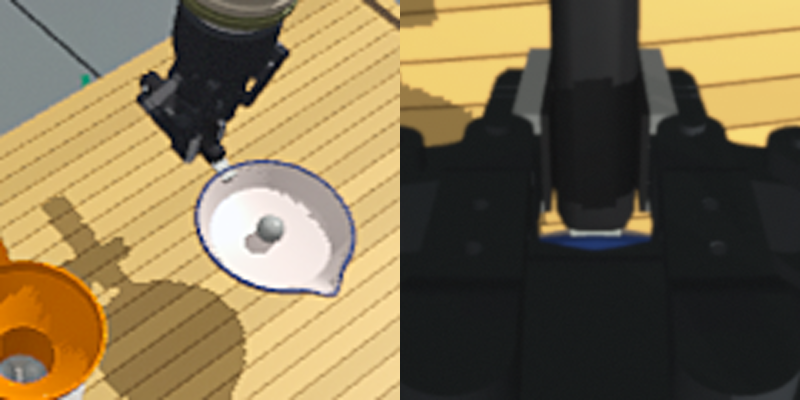

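```bash
python3 -m pendant '[[0,0,0,0.05,0,0,0],[0,0,0,0.2,0,0,0],[0,0,0,0.4,0,0,0],[0,0,0,0.7,0,0,0],[0,0,0,1,0,0,0],[0,0,0,1.3,0,0,0],[0,0,0,1.6,0,0,0],[0,0,0,1.9,0,0,0],[0,0,0,2.2,0,0,0],[0,0,0,2.5,0,0,0],[0,0,0,2.8,0,0,0],[0,0,0,3.1,0,0,0],[0,0,0,3.35,0,0,0],[0,0,0,3.55,0,0,0],[0,0,0,3.65,0,0,0],[0,0,0,3.7,0,0,0],[0,0,0,3.7,0,0,0]]'
python3 - <<'E'
from m import *
print("ball3",onplane("scene",384.5,230.2,.094))
s=telemetry.state(); t=vision.snapshot("scene"); cv2.imwrite("pics/s4.png",t)
psi0=-.1375; L=.0945; p0=s["tcp_pos"][:2]; C0=p0+L*np.array([np.cos(psi0),np.sin(psi0)]); F=np.array([.562,-.1487])
psi1=-np.pi/2-.045; C1=F-.07*np.array([np.cos(psi1),np.sin(psi1)]); print("C0",C0,"C1",C1,s["tcp_pos"],s["q"].round(2))
H,S,V=cv2.split(cv2.cvtColor(t,cv2.COLOR_BGR2HSV)); z=s["tcp_pos"][2]-.023
u,v=proj("scene",np.r_[C0,z+.015]); print("expected middle px",u,v)
m=(V<190)&(S<60)&roi(t,int(u)-20,int(v)-20,int(u)+20,int(v)+20)
d=big((S<70)&(V>110)&roi(t,int(u)-50,int(v)-50,int(u)+50,int(v)+50)); P=pl("scene",cont(d),z+.027); c,r,i=rcirc(P,.058,.0015); print("dish rim by scene",c,r,i.sum(),len(P))
off=0
for half in(range(1,21),range(21,41)):
    b=np.zeros(3) if half[0]==1 else last
    for k in half:
        x=k/40; q=x**3*(10-15*x+6*x*x); psi=psi0+q*(psi1-psi0); C=C0+q*(C1-C0); p=C-L*np.array([np.cos(psi),np.sin(psi)])
        a=np.r_[(p-p0)/.025,np.degrees(psi-psi0)/5]; print((a-b).round(2)); 
    last=a
E
```

```text
clock: 13.95
tcp_pos: [0.4973, 0.0901, 0.1943]
ee_rot: [-0.216, -3.134, -0.0]
wrist_force: [0.2, 0.1, -2.5]
opening: 0.193
grasp_force: 58.5
ball3 [0.59089805 0.07646116 0.094     ]
C0 [0.59094114 0.07714569] C1 [ 0.56514894 -0.07877086] [0.49733305 0.09009854 0.19429235] [-0.57  0.1   0.32  1.85 -0.03  1.2   1.19]
expected middle px 393.98093692153105 205.1489772644061
dish rim by scene [0.59237793 0.07491635] 0.05678295882520104 136 198
[-0. -0. -0.]
[-0.   -0.   -0.02]
[-0.   -0.   -0.06]
[-0.   -0.01 -0.15]
[-0.   -0.01 -0.27]
[-0.   -0.02 -0.45]
[-0.   -0.03 -0.69]
[-0.   -0.04 -0.98]
[ 0.   -0.06 -1.34]
[ 0.02 -0.08 -1.75]
[ 0.04 -0.11 -2.23]
[ 0.06 -0.14 -2.76]
[ 0.1  -0.18 -3.35]
[ 0.16 -0.22 -3.98]
[ 0.23 -0.28 -4.66]
[ 0.31 -0.34 -5.38]
[ 0.41 -0.42 -6.12]
[ 0.53 -0.51 -6.89]
[ 0.66 -0.61 -7.68]
[ 0.81 -0.73 -8.47]
[ 0.16 -0.13 -0.79]
[ 0.33 -0.28 -1.58]
[ 0.5  -0.43 -2.35]
[ 0.67 -0.6  -3.09]
[ 0.85 -0.77 -3.81]
[ 1.02 -0.95 -4.49]
[ 1.18 -1.13 -5.12]
[ 1.33 -1.3  -5.71]
[ 1.47 -1.46 -6.24]
[ 1.6  -1.62 -6.72]
[ 1.71 -1.76 -7.13]
[ 1.81 -1.89 -7.49]
[ 1.89 -1.99 -7.78]
[ 1.95 -2.08 -8.02]
[ 2.   -2.14 -8.2 ]
[ 2.03 -2.19 -8.33]
[ 2.06 -2.22 -8.41]
[ 2.07 -2.24 -8.45]
[ 2.07 -2.25 -8.47]
[ 2.07 -2.25 -8.47]
```

```bash
python3 -m pendant '[[0,0,0,0,0,0,-0.05],[0,0,-0.01,0,0,0,-0.15],[0,0,-0.01,0,0,0,-0.27],[0,0,-0.02,0,0,0,-0.45],[0,0,-0.03,0,0,0,-0.7],[0,0,-0.04,0,0,0,-1],[0,0,-0.06,0,0,0,-1.35],[0,0.02,-0.08,0,0,0,-1.75],[0,0.04,-0.11,0,0,0,-2.2],[0,0.06,-0.14,0,0,0,-2.75],[0,0.1,-0.18,0,0,0,-3.35],[0,0.16,-0.22,0,0,0,-4],[0,0.23,-0.28,0,0,0,-4.65],[0,0.31,-0.34,0,0,0,-5.4],[0,0.41,-0.42,0,0,0,-6.1],[0,0.53,-0.51,0,0,0,-6.9],[0,0.66,-0.61,0,0,0,-7.7],[0,0.81,-0.73,0,0,0,-8.5]]' && python3 -m pendant '[[0,0.16,-0.13,0,0,0,-0.8],[0,0.33,-0.28,0,0,0,-1.6],[0,0.5,-0.43,0,0,0,-2.35],[0,0.67,-0.6,0,0,0,-3.1],[0,0.85,-0.77,0,0,0,-3.8],[0,1.02,-0.95,0,0,0,-4.5],[0,1.18,-1.13,0,0,0,-5.1],[0,1.33,-1.3,0,0,0,-5.7],[0,1.47,-1.46,0,0,0,-6.25],[0,1.6,-1.62,0,0,0,-6.7],[0,1.71,-1.76,0,0,0,-7.1],[0,1.81,-1.89,0,0,0,-7.5],[0,1.89,-1.99,0,0,0,-7.8],[0,1.95,-2.08,0,0,0,-8],[0,2,-2.14,0,0,0,-8.2],[0,2.03,-2.19,0,0,0,-8.3],[0,2.06,-2.22,0,0,0,-8.4],[0,2.07,-2.25,0,0,0,-8.45],[0,2.07,-2.25,0,0,0,-8.45]]'
python3 - <<'E'
from m import *
s=telemetry.state(); t=vision.snapshot("scene"); cv2.imwrite("pics/s5.png",t)
print(s["tcp_pos"],s["q"].round(2),s["clock"]); M=R.from_rotvec(s["ee_rot"]).as_matrix(); print("psi",np.arctan2(M[1,1],M[0,1])-np.pi/2,M[:,2])
cv2.imwrite("pics/s5c.png",cv2.resize(t[160:340,230:410],(600,600),interpolation=cv2.INTER_CUBIC))
E
```

```text
clock: 15.8
tcp_pos: [0.5178, 0.0718, 0.1944]
ee_rot: [1.343, 2.84, 0.0]
wrist_force: [0.3, -0.0, -1.5]
opening: 0.2
grasp_force: 58.5
clock: 17.7
tcp_pos: [0.5694, 0.0155, 0.1943]
ee_rot: [2.272, 2.169, 0.0]
wrist_force: [-1.0, 0.5, -2.2]
opening: 0.2
grasp_force: 58.5
[0.56938443 0.01552719 0.19431673] [-0.54  0.25  0.51  1.7  -0.13  1.22 -0.05] 17.7
psi -1.6171090782993465 [ 5.40958676e-05  1.78505287e-06 -9.99999999e-01]
```

View pics/s5c.png

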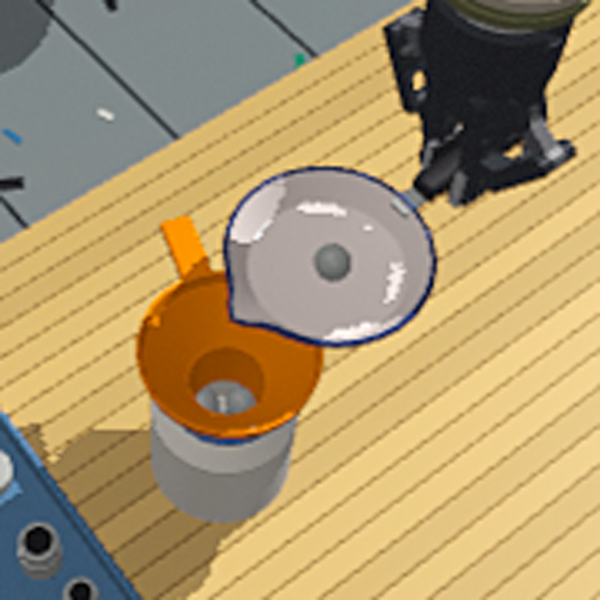

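The dish is level with its lip at about (300.2,256) and the ball in the middle at (329.6,238.6). The funnel rim is centred near (299,266.5). I'll check these numerically.

Run:
```python
from m import *
print("lip",onplane("scene",300.2,256,.194),"funnel",onplane("scene",299,266.5,.155),"ball",onplane("scene",329.6,238.6,.1863))
t=cv2.imread("pics/s5.png"); H,S,V=cv2.split(cv2.cvtColor(t,cv2.COLOR_BGR2HSV)); f=big((H<22)&(S>200)&(V>50)&roi(t,255,215,340,300)); P=pl("scene",cont(f),.155); print(rcirc(P,.055,.002)[:2])
s=telemetry.state(); psi=-1.617; u=np.array([np.cos(psi),np.sin(psi)]); print("model lip",s["tcp_pos"][:2]+(.0945+.07)*u,"middle",s["tcp_pos"][:2]+.0945*u)
```

```text
lip [ 0.56473596 -0.15093988  0.194     ] funnel [ 0.56500017 -0.15189014  0.155     ] ball [ 0.56789714 -0.07899703  0.1863    ]
(array([ 0.56114365, -0.15032642]), np.float64(0.052929482893902965))
model lip [ 0.5617791  -0.14871558] middle [ 0.56501221 -0.07879029]
```

Lip and funnel axis agree within about 4 mm, and the lip is about 39 mm above the rim. I'll let it settle for a second and hand in.

```bash
python3 -m pendant '[[0,0,0,0,0,0,0],[0,0,0,0,0,0,0],[0,0,0,0,0,0,0],[0,0,0,0,0,0,0],[0,0,0,0,0,0,0],[0,0,0,0,0,0,0],[0,0,0,0,0,0,0],[0,0,0,0,0,0,0],[0,0,0,0,0,0,0],[0,0,0,0,0,0,0]]' && python3 -c "
from plant import ticket; print(ticket.close_job())"
```

```text
clock: 18.75
tcp_pos: [0.5694, 0.0156, 0.1943]
ee_rot: [2.272, 2.169, 0.0]
wrist_force: [0.9, 1.0, -1.1]
opening: 0.198
grasp_force: 58.5
the job is handed in; nothing more can be done
None
```

I handed the job in at 18.75 s, with no verdict returned: the funnel sits home in the jar and released, and the gripper holds the dish level with its lip within about 4 mm of the funnel's axis, about 39 mm above the rim, and the ball in the middle.

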